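# Fit the change gear on the pattern indexing stand

### The job

First push the red keeper arm of the green indexing stand about a quarter turn aside, then fit the large brass gear, hub up, on the stand's bare spindle: lower it and rock it about its axis, without forcing or dropping it, until its teeth mesh with the fixed steel gear and it lies flat and fully home on the plate. Then let go and swing the keeper all the way back over the gear's hub to its stop. Leave the small white gear, the round iron weight and the brush where they are.

Things in the scene. Friction and masses are not known exactly. Their poses are not given: they have to be found in the camera images.
- stand: green indexing stand, fixed; plate 180 x 230 x 12 mm. Origin on the bare spindle's axis at table level, z up; the plate spans x -68 to +112, y -70 to +160 mm. Fixed gear's axis at (0, +86) mm, keeper's hinge post at (+80, 0) mm in this frame. A gear at home has its underside on the plate, at z 12 mm
- spindle_top (a point): centre of the spindle's top, 50 mm above the table. The spindle is steel, 16 mm thick, rises 38 mm from the plate's top, and its last 5 mm taper to 9 mm
- fixed_gear: steel spur gear that cannot turn: 16 tapered teeth, 14 mm thick, 108 mm over the teeth, pitch diameter 96, root diameter 82 mm. Origin at the centre of its underside, on the plate (z 12 mm); z up, the x axis runs through the middle of a tooth. Tooth tops 26 mm, boss 30 to 33 mm above the table. How it is turned differs each time
- gear: loose brass spur gear, 350 g (30% either way), flat on the table, hub up: 12 tapered teeth, 14 mm thick, 84 mm over the teeth, pitch diameter 72, root diameter 58 mm. Origin at the centre of its underside, z up; the x axis runs through the middle of a tooth. 19 mm bore right through. With 86 mm between centres it drops between the fixed teeth within about 3 degrees either way of a middle position; pitch 30 degrees
- gear_hub (a point): centre of the top of the brass gear's hub: the hub is round, 34 mm in diameter, and rises 32 mm above the 14 mm thick toothed disc (46 mm overall); the place to grip
- keeper (a joint): angle (rad) of the red keeper arm about its upright hinge: 0 = at its stop over the spindle, along -x of the stand; grows anticlockwise from above, away from the fixed gear; 1.57 = along -y of the stand; end 1.9. Stays where left; 0.6 N at the pin moves it. Starts at 0 to 0.25. Aside: above 1.1; closed: below 0.15. Arm 16 mm wide, 60 to 70 mm above the table: clears the hub (58 mm) only of a gear that is home
- keeper_hinge (a point): on the hinge axis of the keeper, at the underside of the arm, 60 mm above the table
- keeper_pin (a point): centre of the top of the upright steel pin by which the keeper is pushed: 14 mm in diameter, from the arm's top up to 118 mm above the table, 105 mm from the hinge axis (25 mm beyond the spindle when the arm is closed)
- spare_gear: bystander: small loose white plastic gear with 9 teeth, 68 mm across, 30 mm high, lying on the table; origin at the centre of its underside; it and the brass gear may have changed places
- weight: bystander: round dark iron paper weight, 64 mm across, 22 mm high; origin at the centre of its underside
- brush: bystander: brush with a wooden handle lying on the table to the left of the stand, roughly along x, about 200 mm long
Things that resemble listed ones, but are neither listed nor needed, are in the scene too. Of the things that look like the gear, the middle-sized one is meant.

How it is judged:
On the way, in this order (a step that is already met when the one before it is completed fails the run):
1. the keeper is swung aside (beyond 1.1 rad) while the brass gear still lies where it was (value of joint keeper above 1.1 rad and distance of gear from where it was at the start of the episode below 0.02 m), for 0.1 s.
2. the brass gear is on the spindle, hub up, but its teeth still above the fixed gear's (horizontal distance between gear and spindle_top below 0.006 m and z of gear in the frame of stand between 0.022 and 0.052 m and angle between gear's own z axis and vertical below 0.25 rad), for 0.1 s.
3. the brass gear is meshed and home on the plate, the keeper still aside (horizontal distance between gear and spindle_top below 0.004 m and z of gear in the frame of stand between 0.009 and 0.0145 m and angle between the z axis of gear and the z axis of stand, either way round below 0.06 rad and angle between gear's own z axis and vertical below 0.5 rad and value of joint keeper above 0.6 rad), for 0.2 s.
4. the keeper is closed over the hub (value of joint keeper below 0.15 rad), for 0.2 s.
At the end, for the whole second after the job is handed in: The brass gear lies hub up, flat (within 0.06 rad) and at rest on the stand's plate, within 4 mm of the spindle's axis and 2.5 mm of fully home, its teeth between those of the fixed gear; the keeper stands within 0.15 rad of its stop over the hub; nothing is held (horizontal distance between gear and spindle_top below 0.004 m and z of gear in the frame of stand between 0.009 and 0.0145 m and angle between the z axis of gear and the z axis of stand, either way round below 0.06 rad and angle between gear's own z axis and vertical below 0.5 rad and value of joint keeper below 0.15 rad and linear speed of gear below 0.02 m/s and angular speed of gear below 0.2 rad/s); the robot touches nothing.
It fails at once if the brass gear is forced against the fixed gear (over 60 N) (contact force between gear and fixed_gear above 60 N).
It fails at once if the brass gear is dropped down the spindle (over 0.45 m/s, a fall of about 10 mm) (horizontal distance between gear and spindle_top below 0.01 m and z of gear in the frame of stand below 0.055 m and linear speed of gear above 0.45 m/s).
It fails at once if the white gear is moved by more than 20 mm (distance of spare_gear from where it was at the start of the episode above 0.02 m).
It fails at once if the iron weight is moved by more than 20 mm (distance of weight from where it was at the start of the episode above 0.02 m).
It fails at once if the brush is moved by more than 20 mm (distance of brush from where it was at the start of the episode above 0.02 m).
It also fails if it takes over 72 s, if anything falls off the work surface, if the arm or the gripper's body presses on something with over 40 N, if the wrist force passes 120 N, or if a joint passes its speed limit or range.

### The arm

A 6-joint arm with a two-finger parallel gripper is mounted at the origin on the work surface. World frame = base frame: x ahead of the robot, y to its left, z up, the work surface at z = 0. Lengths are in m, angles in rad, forces in N, time in s.
With the tool pointing down it reaches from about 0.375 to 0.975 m from the base axis. Payload 3.8 kg.
Tool frame: the origin (TCP) lies on the centre line of the jaws, within the pads' length; the fingertips stand 14 mm ahead of it and the grasp point (between the pads) lies 5 mm behind it; z points along the fingers, y is the line along which they close (so a half turn about z gives the same grasp; the last joint's range is limited). The gripper opens to 85 mm and grips with 20 to 120 N. Pads are 22 mm wide; open, the fingers measure 114 mm over their backs; the gripper's body (76 mm by 85 mm) begins 54 mm behind the grasp point. The pads swing forward as they close: fully open they stand 13 mm farther back than shut.
Start: joints at [1.208, 0.264, 1.604, -0, 1.274, -0.037], TCP at [0.216, 0.639, 0.245] pointing down, gripper open.
Joint ranges: [-2.63, 2.63], [-0.94, 2.18], [0.31, 2.57], [-1.31, 4.45], [0, 2.66], [-2.55, 2.55]. Speed limits (rad/s): [2.57, 2.57, 3.14, 3.14, 3.14, 3.14].

### API

Orientations are given as a rotation vector (axis times angle).
In Python, from workcell import bot, eyes, spot_in gives the robot as it stands.
- The arm moves only by the tool carry_out, never from a script. Its argument "series" is text: rows parted by semicolons, each of 4 numbers parted by spaces: the shift along the world's x, y, z in m, then the turn about the world's z in degrees. In form: tx ty tz roll; .... A call has 1 to 20 rows; each row shifts and turns the commanded pose from where the row before left it; what a row does not reach is not made up. A row lasts 1/8 s, in which the tool goes at most 62.5 mm and 10.7 degrees, less where a joint would pass 70% of its speed; a pose out of reach is approached as far as the arm can. A call is refused whole if a number of a shift passes 0.0625 or a number of a turn 10.7, either way. A call with a gripper value outside its range is refused whole. "jaw" is the gripper command: -1 is shut, 1 is fully open, values between are in proportion, set as the call begins (left out, the last holds). The fingers move at their own pace and stop on an object; "grip_force" is the grip in N (left out, the last holds). Time passes only in rows, so rows that do not move let the fingers close. It gives the time, the measured TCP pose, the force, the opening and the grip force at its end, in the units of the state.
- bot.read_state(): the state, without advancing time (a new reading comes with each control period).
- eyes.read_camera(name): name is "scene" or "side" or "wrist"; returns (picture, depth): 420x560x3 uint8, blue, green, red; 420x560 float32, m along the optical axis (not along the pixel's ray), 0 where there is no reading.
- eyes.get_calibration(name): a dict with "K" (3x3 intrinsics, pixels), "position" and "rotation" of the camera in the world; the wrist camera has in their place "T_tool_cam" (4x4, takes a point from camera to tool coordinates, whose origin is the TCP and whose axes are the flange's). Camera axes: x right, y down, z forward; pixel columns grow to the right and rows downward; lengths in m; the calibration is good to about 2 mm. A picture is of the moment at which its call begins: read the wrist's pose just before it. get_calibration takes no time and is no camera call.
- bot.finish_job(): hands the job in; it is judged then, once.
Trained networks look in the newest picture that a camera, given by its name, has taken for a name from the list of things; names that differ only in an ending like _2 or _b are one class to them, and where a whole thing is asked for, a point or a joint stands for the part that bears it (a point fixed in the world has none). Each returns a list of dicts, best first, with "score" (0 to 1); they miss things now and then, are a little off and sometimes report something else, mostly with a low value. They report only what shows in the picture. A call takes as long as a camera call. They do not tell look-alikes from the thing itself.
- spot_in(camera, target): "rect" ([centre column, centre row, width, height] in pixels, round what is visible of it).
The state is a dict: "time": time; "q": joint angles; "joint_vel": joint speeds; "joint_torque": joint torques, N m; "tool_pos": TCP position; "tcp_rot": TCP orientation; "wrist_force": force on the tool from outside, world axes, zero at the start; "torque": the same for the moment, N m; "width": opening from 0.0 (shut) to 1.0 (fully open); "grip_force": force on a finger pad.
Only numpy, scipy, OpenCV 4.12 (cv2) and the standard library are available. Lean on these libraries where they do the work, as an engineer would, in place of code of your own. Each camera call takes 0.05 s, during which the arm holds its last target. There are 200 camera calls.

## Working session

There is one attempt and no reset: what is moved stays moved. The work goes in short steps, Python scripts to look and compute and a tool call to move; the robot and the scene stay as the last step left them, time stands still between calls to the robot, and variables do not carry over. Pictures are saved under pics/ and viewed, at most 10 in all, crops included, and the job is handed in when it is done.

Besides the shell and the picture viewer there is one more tool, called after ">>>" by a JSON object that holds its "name" and its "arguments", one argument or row to a line. carry_out: Moves the arm, as the interface text tells. Its arguments: {"type":"object","properties":{"series":{"type":"string"},"jaw":{"type":"number"},"grip_force":{"type":"number"}},"required":["series"]}

```bash
mkdir -p pics; cat > h.py <<'E'
import numpy as np, cv2
from workcell import bot, eyes, spot_in
from scipy.spatial.transform import Rotation as R
def cam(n):
    s=bot.read_state(); im,d=eyes.read_camera(n); c=eyes.get_calibration(n)
    K=np.array(c["K"])
    if n=="wrist":
        T=np.eye(4);T[:3,:3]=R.from_rotvec(s["tcp_rot"]).as_matrix();T[:3,3]=s["tool_pos"]
        T=T@np.array(c["T_tool_cam"])
    else:
        T=np.eye(4); r=np.array(c["rotation"]); T[:3,:3]=r if r.shape==(3,3) else R.from_rotvec(r).as_matrix(); T[:3,3]=c["position"]
    return im,d,K,T
def cloud(d,K,T):
    v,u=np.mgrid[:d.shape[0],:d.shape[1]]
    p=np.stack([(u-K[0,2])/K[0,0]*d,(v-K[1,2])/K[1,1]*d,d],-1)
    w=p@T[:3,:3].T+T[:3,3]; w[d<=0]=np.nan
    return w
def proj(P,K,T):
    c=(np.asarray(P)-T[:3,3])@T[:3,:3]; q=c@K.T; return q[...,:2]/q[...,2:]
def onz(u,v,z,K,T):
    r=T[:3,:3]@np.linalg.solve(K,[u,v,1.]); return T[:3,3]+r*(z-T[2,3])/r[2]
E
python3 - <<'E'
from h import *
for n in ["scene","side"]:
    im,d,K,T=cam(n); cv2.imwrite(f"pics/{n}0.png",im); W=cloud(d,K,T); np.save(f"{n}.npy",W)
    print(n,T[:3,3].round(3),T[:3,2].round(2))
    for t in ["gear","gear_hub","spare_gear","weight","brush","stand","spindle_top","fixed_gear","keeper","keeper_pin","keeper_hinge"]:
        for r in spot_in(n,t)[:4]:
            u,v,w,h=r["rect"]; print(t,round(r["score"],2),np.round(r["rect"]),W[int(v),int(u)].round(3))
print(bot.read_state())
E
```

```text
scene [1.394 0.062 1.064] [-0.67 -0.03 -0.74]
gear 0.94 [155. 196.  35.  31.] [ 0.429 -0.386  0.044]
gear 0.78 [188. 217.  26.  21.] [ 0.506 -0.268  0.031]
gear 0.73 [224. 205.  18.  14.] [ 0.447 -0.159  0.025]
gear_hub 0.72 [189. 219.  25.  20.] [ 0.506 -0.264  0.017]
gear_hub 0.66 [225. 206.  19.  15.] [ 0.45  -0.159  0.019]
gear_hub 0.56 [158. 196.  35.  30.] [ 0.427 -0.378  0.042]
spare_gear 0.65 [198. 250.  21.  18.] [ 0.633 -0.217  0.027]
spare_gear 0.29 [313. 226.  85.  62.] [0.53  0.126 0.022]
weight 0.61 [256. 207.  21.  24.] [ 0.451 -0.059  0.022]
brush 0.87 [393. 228.  16.  51.] [0.532 0.372 0.02 ]
brush 0.68 [324. 218.  36.  27.] [0.497 0.161 0.026]
stand 0.76 [314. 226.  85.  64.] [0.532 0.126 0.028]
spindle_top 0.93 [313. 224.  84.  64.] [0.513 0.127 0.01 ]
keeper 0.77 [299. 215.  16.  42.] [0.524 0.082 0.07 ]
keeper_pin 0.58 [300. 212.  14.  40.] [0.516 0.082 0.07 ]
keeper_hinge 0.75 [311. 223.  82.  67.] [0.514 0.12  0.022]
keeper_hinge 0.41 [396. 232.  16.  49.] [0.544 0.376 0.021]
side [ 0.109 -0.885  0.663] [ 0.37  0.78 -0.5 ]
gear 0.65 [267. 281.  30.  21.] [ 0.43
[... 846 characters left out ...]
 52.] [0.498 0.069 0.033]
{'time': 1.2, 'q': array([ 1.20809827e+00,  2.63896452e-01,  1.60401334e+00, -1.79696380e-05,
        1.27372426e+00, -3.69085950e-02]), 'joint_vel': array([ 0.00079369,  0.00112434,  0.00075297, -0.00039113, -0.00233425,
        0.00223414]), 'joint_torque': array([-1.10769655e-03, -5.15058017e+01, -3.67733037e+01, -1.28849224e-04,
        5.11647850e-04,  1.27436408e-05]), 'tool_pos': array([0.21604392, 0.63947086, 0.2452749 ]), 'tcp_rot': array([ 5.09479150e-01,  3.09999697e+00, -6.90878313e-05]), 'wrist_force': array([ 0.45382394, -0.22818139,  0.72619763]), 'torque': array([ 0.00688003, -0.0655983 , -0.02673532]), 'grip_force': 0.0, 'width': 1.0000855283126207}
```

View pics/scene0.png

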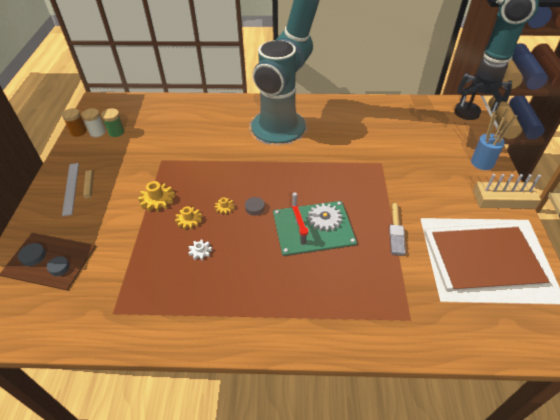

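View pics/side0.png

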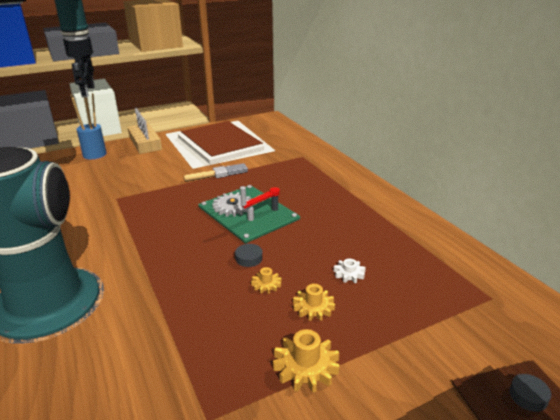

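Candidates that resemble the gear in the scene picture are the big brass one (155,196), the middle brass one (188,217), the small brass one (224,205), the white gear (200,250) and the fixed steel gear (325,216). By the description I choose the middle brass one. The keeper's arm is at (300,218) and its pin at (295,200).

```bash
python3 - <<'E'
from h import *
print(np.array(eyes.get_calibration("wrist")["T_tool_cam"]).round(3), eyes.get_calibration("wrist")["K"])
W=np.load("scene.npy"); im=cv2.imread("pics/scene0.png")
P=W.reshape(-1,3)
for n,c in dict(big=(.43,-.385),mid=(.50,-.27),small=(.447,-.16),white=(.625,-.22)).items():
    m=(np.hypot(P[:,0]-c[0],P[:,1]-c[1])<.065)&(P[:,2]>.007); q=P[m]; print(n,q.min(0).round(3),q.max(0).round(3))
    t=q[q[:,2]>q[:,2].max()-.006]; print(' top',t.mean(0).round(3))
c=cv2.resize(im[170:270,130:250],None,fx=5,fy=5,interpolation=cv2.INTER_CUBIC); cv2.imwrite("pics/crop.png",c)
hsv=cv2.cvtColor(im,cv2.COLOR_BGR2HSV)
g=((hsv[...,0]>60)&(hsv[...,0]<95)&(hsv[...,1]>80)&(abs(W[...,2]-.012)<.006)&(abs(W[...,0]-.53)<.15)&(abs(W[...,1]-.12)<.15))
print(cv2.minAreaRect((W[g][:,:2]).astype(np.float32)))
r=((hsv[...,0]<6)|(hsv[...,0]>174))&(hsv[...,1]>150)&(W[...,2]>.05); print(W[r].min(0),W[r].max(0),W[r].mean(0))
E
```

```text
[[ 0.    -0.963 -0.271  0.069]
 [ 1.     0.     0.001  0.001]
 [-0.001 -0.271  0.963 -0.129]
 [ 0.     0.     0.     1.   ]] [[320.25872069   0.         283.14253261]
 [  0.         320.25872069 211.15920079]
 [  0.           0.           1.        ]]
big [ 0.366 -0.447  0.007] [ 0.466 -0.325  0.068]
 top [ 0.409 -0.392  0.064]
mid [ 0.439 -0.311  0.007] [ 0.555 -0.224  0.051]
 top [ 0.494 -0.271  0.047]
small [ 0.411 -0.224  0.007] [ 0.478 -0.112  0.04 ]
 top [ 0.438 -0.162  0.036]
white [ 0.585 -0.247  0.007] [ 0.663 -0.182  0.035]
 top [ 0.619 -0.216  0.031]
((0.5220308303833008, 0.12801715731620789), (0.17849232256412506, 0.22541356086730957), 11.78121566772461)
[0.48988251 0.06058112 0.05933684] [0.59939978 0.10568053 0.07610201] [0.5515998  0.08412576 0.07032442]
```

View pics/crop.png

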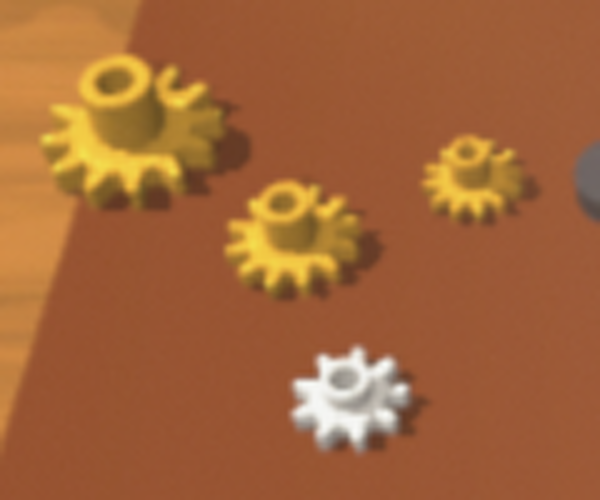

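The middle gear, at crop (295,240), measures about 84 mm wide and 46 mm high, so it is the right one. Next I move the wrist camera over the stand.

>>> {"name": "carry_out", "arguments": {
  "series": ".0246 -.0378 .0025 -10.5;.0246 -.0378 .0025 -10.5;.0246 -.0378 .0025 -10.5;.0246 -.0378 .0025 -10.5;.0246 -.0378 .0025 -10.5;.0246 -.0378 .0025 -10.5;.0246 -.0378 .0025 -10.5;.0246 -.0378 .0025 -10.5;.0246 -.0378 .0025 -10.5;.0246 -.0378 .0025 -10.5;.0246 -.0378 .0025 -10.5;.0246 -.0378 .0025 -10.5;.0246 -.0378 .0025 -10.5;.0246 -.0378 .0025 -10.5;0 0 0 0;0 0 0 0",
  "jaw": 0
}}

```text
time: 3.2
tool_pos: [0.5602, 0.1104, 0.2802]
tcp_rot: [-3.116, -0.393, 0.001]
wrist_force: [0.3, -0.6, -0.6]
width: 0.501
grip_force: 0.0
```

```bash
cat > st.py <<'E'
from h import *
import sys
im,d,K,T=cam("wrist"); np.save("pics/w.npy",d); cv2.imwrite(f"pics/{sys.argv[1]}.png",im); W=cloud(d,K,T)
np.savez("w.npz",W=W,K=K,T=T,im=im)
s=bot.read_state(); print(s["time"],s["tool_pos"].round(4),s["q"].round(2))
hsv=cv2.cvtColor(im,cv2.COLOR_BGR2HSV)
g=((hsv[...,0]>60)&(hsv[...,0]<95)&(hsv[...,1]>80)&(abs(W[...,2]-.012)<.006)&(abs(W[...,0]-.53)<.17)&(abs(W[...,1]-.12)<.17))
print(cv2.minAreaRect((W[g][:,:2]).astype(np.float32)))
for t in ["keeper_pin","keeper_hinge","spindle_top","fixed_gear","gear"]:
    for r in spot_in("wrist",t)[:2]:
        u,v,w,h=r["rect"]; print(t,round(r["score"],2),np.round(r["rect"]),W[int(v),int(u)].round(3))
r=((hsv[...,0]<6)|(hsv[...,0]>174))&(hsv[...,1]>170)&(abs(W[...,2]-.07)<.006); q=W[r]
print("red",cv2.minAreaRect(q[:,:2].astype(np.float32)),q[:,2].mean())
P=W.reshape(-1,3);m=(P[:,2]>.1)&(P[:,2]<.13); print("pin",P[m].mean(0),P[m].min(0),P[m].max(0))
E
python3 st.py w1
```

```text
3.25 [0.5599 0.1109 0.2801] [0.15 0.05 1.79 0.   1.31 1.47]
((0.5195480585098267, 0.1289539486169815), (0.17768122255802155, 0.22738611698150635), 11.657316207885742)
keeper_pin 0.66 [303. 222.  27. 129.] [0.528 0.081 0.07 ]
keeper_hinge 0.85 [264. 208. 192. 158.] [0.517 0.126 0.011]
spindle_top 0.72 [264. 208. 188. 160.] [0.518 0.127 0.011]
spindle_top 0.59 [304. 220.  30. 125.] [0.531 0.08  0.07 ]
fixed_gear 0.74 [532. 290.  54.  60.] [ 0.496 -0.254  0.017]
fixed_gear 0.61 [229. 223.  87.  84.] [0.493 0.164 0.032]
gear 0.96 [552. 361.  17.  36.] [ 0.397 -0.338  0.013]
gear 0.81 [453. 298.  34.  28.] [ 0.455 -0.161  0.01 ]
red ((0.5412466526031494, 0.0818781778216362), (0.11657702922821045, 0.02423408254981041), 18.492935180664062) 0.07043521066893405
pin [0.48554414 0.06865765 0.11366785] [0.47646089 0.06093604 0.10003311] [0.49056109 0.07446195 0.11970017]
```

View pics/w1.png

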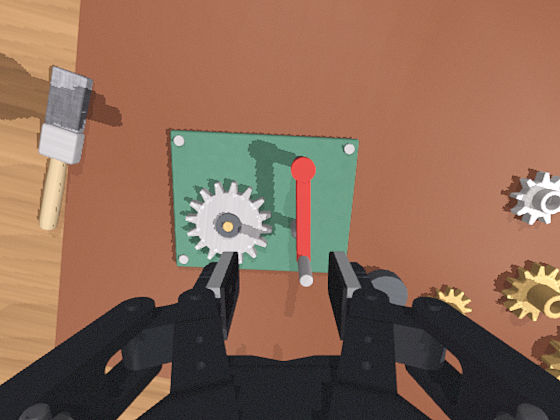

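The picture shows the red arm from its hinge at (303,168) to the pin tip at (305,278), the fixed gear at (229,223) and the gears on the right. The measured arm length (103 mm) and heights agree with the description. I straddle the pin.

>>> {"name": "carry_out", "arguments": {
  "series": "-.025 -.0146 0 1;-.025 -.0146 0 1;-.025 -.0146 0 1;0 0 -.045 0;0 0 -.045 0;0 0 -.045 0;0 0 -.045 0;0 0 0 0"
}}

```text
time: 4.5
tool_pos: [0.4815, 0.0666, 0.0967]
tcp_rot: [-3.105, -0.475, 0.014]
wrist_force: [-0.0, -0.2, 0.2]
width: 0.501
grip_force: 0.0
```

>>> {"name": "carry_out", "arguments": {
  "series": ".0054 -.0142 0 8.3;.0073 -.0133 0 8.3;.0092 -.0121 0 8.3;.0109 -.0107 0 8.3;.0123 -.0089 0 8.3;.0134 -.0071 0 8.3;.0143 -.0051 0 8.3;.0149 -.0030 0 8.3;.0152 -.0008 0 8.3;.0151 .0014 0 8.3;0 0 0 0;0 0 .05 0;0 0 .06 0;0 0 .06 0;0 0 .04 0"
}}

```text
time: 6.38
tool_pos: [0.6039, -0.0072, 0.3159]
tcp_rot: [2.013, 2.406, 0.005]
wrist_force: [0.5, -0.4, 0.2]
width: 0.499
grip_force: 0.0
```

```bash
python3 - <<'E'
from h import *
im,d,K,T=cam("scene"); cv2.imwrite("pics/s2.png",im); W=cloud(d,K,T)
hsv=cv2.cvtColor(im,cv2.COLOR_BGR2HSV)
r=((hsv[...,0]<6)|(hsv[...,0]>174))&(hsv[...,1]>170)&(abs(W[...,2]-.07)<.008)&(abs(W[...,0]-.55)<.13)&(abs(W[...,1]-.05)<.13); q=W[r]
print(len(q),q.min(0),q.max(0),cv2.minAreaRect(q[:,:2].astype(np.float32)))
s=bot.read_state();print(s["q"].round(2),s["tool_pos"],s["tcp_rot"])
E
```

```text
211 [ 0.57429712 -0.01096834  0.06212301] [0.60416648 0.1055968  0.07644524] ((0.5891381502151489, 0.04723352938890457), (0.02687012031674385, 0.11716710031032562), 1.9616997241973877)
[-0.05  0.09  1.67 -0.    1.37 -0.23] [ 0.60607476 -0.0072889   0.32189234] [2.00816944 2.40108832 0.01323267]
```

Keeper is at about 1.4 rad. Now I look at the gear from above.

>>> {"name": "carry_out", "arguments": {
  "series": "-.0232 -.0476 -.016 0;-.0232 -.0476 -.016 0;-.0232 -.0476 -.016 0;-.0232 -.0476 -.016 0;-.0232 -.0476 -.016 0;0 0 0 0;0 0 0 0",
  "jaw": 0.4
}}

```text
time: 7.3
tool_pos: [0.4874, -0.2452, 0.2312]
tcp_rot: [2.015, 2.409, 0.001]
wrist_force: [0.4, -0.1, 0.2]
width: 0.7
grip_force: 0.0
```

```bash
cat > ph.py <<'E'
from h import *
def phase(im,K,T,c,z,n,rs,th=None):
    # sample brightness on rings at height z; returns tooth angle (deg) mod 360/n and strength
    a=np.deg2rad(np.arange(0,360,.5)); S=0
    g=cv2.GaussianBlur(im,(3,3),0).astype(np.float32)
    out=[]
    for r in rs:
        P=np.stack([c[0]+r*np.cos(a),c[1]+r*np.sin(a),0*a+z],-1); uv=proj(P,K,T).astype(np.float32)
        col=cv2.remap(g,uv[None,:,0],uv[None,:,1],cv2.INTER_LINEAR)[0]
        out.append(th(col))
    f=np.mean(out,0); F=np.fft.fft(f)[n]; return (np.rad2deg(-np.angle(F))/n)%(360/n),abs(F)/len(f),f.std()
E
python3 - <<'E'
from h import *; from ph import phase
z=np.load("w.npz")
sat=lambda c:(c.min(1)-0.9*0)  # white gear: min channel high vs green
cc=np.array([.5071,.0805]);y=np.deg2rad(11.66)
fc=cc+.086*np.array([-np.sin(y),np.cos(y)]);print("fixed centre",fc)
for dx in (-.002,0,.002):
    print(phase(z["im"],z["K"],z["T"],fc+[dx,0],.026,16,[.045,.048,.051],lambda c:c[:,2]-.5*c[:,1]))
im,d,K,T=cam("wrist"); cv2.imwrite("pics/w2.png",im); W=cloud(d,K,T); np.savez("w2.npz",W=W,K=K,T=T,im=im)
print(bot.read_state()["tool_pos"])
P=W.reshape(-1,3); m=(np.hypot(P[:,0]-.494,P[:,1]+.271)<.05)&(P[:,2]>.042)&(P[:,2]<.052); t=P[m]
print("hubtop",cv2.minEnclosingCircle(t[:,:2].astype(np.float32)),t.mean(0),len(t))
m=(np.hypot(P[:,0]-.494,P[:,1]+.271)<.06)&(abs(P[:,2]-.014)<.004); t=P[m]
print("disc",cv2.minEnclosingCircle(t[:,:2].astype(np.float32)))
for nm in ("gear","gear_hub"):
    for r in spot_in("wrist",nm)[:3]: u,v,w,h=r["rect"];print(nm,r["score"],np.round(r["rect"]),W[int(v),int(u)].round(3))
E
```

```text
fixed centre [0.48971909 0.16472532]
(np.float32(5.4403706), np.float32(18.767471), np.float32(34.843113))
(np.float32(5.598456), np.float32(22.576704), np.float32(35.542))
(np.float32(5.7450933), np.float32(20.25702), np.float32(34.87865))
[ 0.48790968 -0.24476641  0.23134736]
hubtop ((0.49232760071754456, -0.2687869966030121), 0.01682933233678341) [ 0.49219699 -0.26814061  0.04589903] 573
disc ((0.4921938478946686, -0.26914453506469727), 0.0425482839345932)
gear 0.96 [196. 288.  99.  83.] [ 0.454 -0.239  0.256]
gear 0.9 [248.  99.  60.  62.] [ 0.435 -0.16   0.   ]
gear 0.67 [285. 205.  78.  72.] [ 0.491 -0.256  0.047]
gear_hub 0.8 [252. 100.  65.  71.] [ 0.439 -0.16   0.001]
gear_hub 0.63 [195. 286. 100.  88.] [ 0.454 -0.24   0.255]
gear_hub 0.57 [283. 206.  69.  73.] [ 0.49  -0.257  0.047]
```

View pics/w2.png

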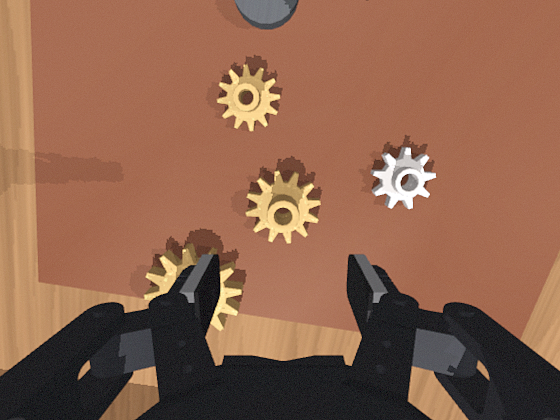

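Centre picture: the brass gear at (283,208) with the white gear at (405,180), the small brass one at (247,97) and the big one at (195,288). Centre (0.4923, -0.2690), top 46 mm and radius 42 mm all match the description.

```bash
python3 - <<'E'
from h import *; from ph import phase
z=np.load("w2.npz")
for dx in (-.0015,0,.0015):
    for f in (lambda c:c[:,1],lambda c:c[:,1]-.5*c[:,0]):
        print(phase(z["im"],z["K"],z["T"],np.array([.4923+dx,-.269]),.014,12,[.034,.036,.038],f))
s=bot.read_state();print(s["tool_pos"],R.from_rotvec(s["tcp_rot"]).as_matrix().round(3))
E
```

```text
(np.float32(19.389587), np.float32(35.523994), np.float32(57.35917))
(np.float32(19.385157), np.float32(24.295853), np.float32(38.571163))
(np.float32(19.444088), np.float32(36.6797), np.float32(57.19116))
(np.float32(19.437996), np.float32(25.07384), np.float32(38.460133))
(np.float32(19.496147), np.float32(32.964027), np.float32(56.57102))
(np.float32(19.48922), np.float32(22.507984), np.float32(38.093285))
[ 0.48829925 -0.24440149  0.23128582] [[-0.18   0.984  0.001]
 [ 0.984  0.18  -0.001]
 [-0.001  0.001 -1.   ]]
```

>>> {"name": "carry_out", "arguments": {
  "series": ".004 -.0246 -.05 0;0 0 -.05 0;0 0 -.05 0;0 0 -.035 0;0 0 -.0163 0;0 0 0 0;0 0 0 0"
}}

```text
time: 8.32
tool_pos: [0.4931, -0.2705, 0.0308]
tcp_rot: [2.01, 2.41, 0.001]
wrist_force: [0.2, -0.4, 0.6]
width: 0.698
grip_force: 0.0
```

>>> {"name": "carry_out", "arguments": {
  "series": "0 0 0 0;0 0 0 0;0 0 0 0;0 0 0 0",
  "jaw": -1,
  "grip_force": 50
}}

```text
time: 8.82
tool_pos: [0.4927, -0.2708, 0.031]
tcp_rot: [2.011, 2.41, 0.001]
wrist_force: [-0.5, 0.4, 5.5]
width: 0.381
grip_force: 49.7
```

>>> {"name": "carry_out", "arguments": {
  "series": "0 0 .03 0;0 0 .06 0;.002 .05 0 -3;.002 .05 0 -3;.002 .05 0 -3;.002 .05 0 -3;.002 .05 0 -2.7;.002 .021 0 0;0 0 0 0;0 0 0 0"
}}

```text
time: 10.07
tool_pos: [0.503, 0.0006, 0.1187]
tcp_rot: [-2.304, -2.135, 0.001]
wrist_force: [-0.2, -0.1, -3.8]
width: 0.379
grip_force: 50.8
```

```bash
python3 - <<'E'
from h import *
s=bot.read_state();print(s["time"],s["tool_pos"],s["wrist_force"],s["q"].round(2),s["width"]); Rt=R.from_rotvec(s["tcp_rot"]).as_matrix(); print(Rt.round(3))
im,d,K,T=cam("wrist"); cv2.imwrite("pics/w3.png",im); W=cloud(d,K,T); np.savez("w3.npz",W=W,K=K,T=T,im=im,tp=s["tool_pos"])
P=W.reshape(-1,3)
m=(np.hypot(P[:,0]-.507,P[:,1]-.0805)<.02)&(abs(P[:,2]-.05)<.006);t=P[m];print("spindle top",t.mean(0),t.min(0),t.max(0),len(t))
uv=proj(np.array([[.5071,.0805,.05],[.4897,.1647,.026]]),K,T);print(uv)
m=(abs(P[:,2]-(s["tool_pos"][2]-.017))<.006)&(np.hypot(*(P[:,:2]-s["tool_pos"][:2]).T)<.06);t=P[m];print("gear",cv2.minEnclosingCircle(t[:,:2].astype(np.float32)),t[:,2].mean(),t.min(0),t.max(0))
E
```

```text
10.075 [0.50304845 0.0005711  0.11874939] [-0.19405902 -0.09990043 -3.83989268] [-0.05  0.06  2.09 -0.    0.99  0.03] 0.37948276719269286
[[ 0.076  0.997 -0.001]
 [ 0.997 -0.076 -0.   ]
 [-0.001 -0.001 -1.   ]]
spindle top [0.50620414 0.07960847 0.04845553] [0.49873706 0.07214621 0.04403639] [0.51355584 0.08727052 0.05205866] 555
[[279.36094579 102.18176397]
 [238.94947849 -43.87051042]]
gear ((0.5035741925239563, 0.0022830236703157425), 0.04258795827627182) 0.10175523596305798 [ 0.46119256 -0.03984984  0.0957566 ] [0.54575144 0.04475245 0.10773217]
```

View pics/w3.png

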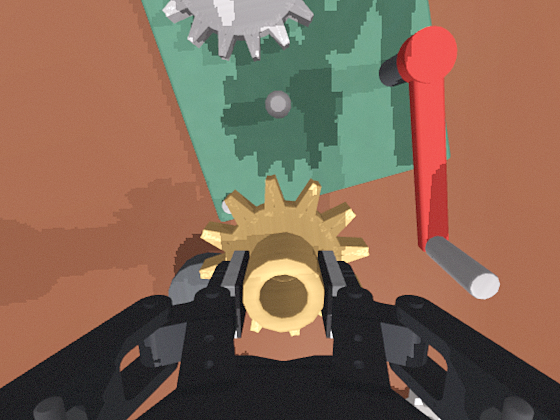

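The picture shows the spindle tip at (278,104), the fixed gear's teeth at the top (240,20), the gear in the grip with its bore at (284,295), and the keeper aside with its pin at (484,286).

```bash
python3 - <<'E'
from h import *; from ph import phase
z=np.load("w3.npz"); im,K,T=z["im"],z["K"],z["T"]
sp=np.array([.5064,.0798]); gc=np.array([.5036,.0025])
print("spindle px refine"); g=cv2.cvtColor(im,cv2.COLOR_BGR2GRAY)
def local(c,zt,n,r,lo,hi):
    a=np.deg2rad(np.arange(lo,hi,.5)); f=0
    for rr in r:
        uv=proj(np.stack([c[0]+rr*np.cos(a),c[1]+rr*np.sin(a),0*a+zt],-1),K,T).astype(np.float32)
        f=f+cv2.remap(im.astype(np.float32),uv[None,:,0],uv[None,:,1],cv2.INTER_LINEAR)[0][:,2]
    f=f-f.mean(); F=(f*np.exp(1j*n*a)).sum(); return np.rad2deg(np.angle(F))/n%(360/n),abs(F)/np.abs(f).sum()
zt=z["tp"][2]-.017
for dy in(-.001,0,.001): print("gear",local(gc+[0,dy],zt,12,[.034,.036,.038],30,150))
for ya in (10.7,11.66,12.5):
    y=np.deg2rad(ya); fc=sp+.086*np.array([-np.sin(y),np.cos(y)])
    print("fixed",ya,local(fc,.026,16,[.045,.048,.05],258.75,303.75),proj(np.r_[fc,.026],K,T))
w=np.load("w.npz");f2=sp+.086*np.array([-np.sin(.2035),np.cos(.2035)])
for c in (f2,f2+[0,.001]): print(phase(w["im"],w["K"],w["T"],c,.026,16,[.045,.048,.051],lambda c:c[:,2]-.5*c[:,1]))
E
```

```text
spindle px refine
gear (np.float64(3.8218711666554053), np.float64(0.694085624676258))
gear (np.float64(4.016713498553808), np.float64(0.6602440670856031))
gear (np.float64(4.245428508865099), np.float64(0.6094788396447862))
fixed 10.7 (np.float64(3.29961364320687), np.float64(0.7040539679999297)) [240.26538519 -43.19082311]
fixed 11.66 (np.float64(5.041785415541528), np.float64(0.7093556375902544)) [237.92699781 -42.42025878]
fixed 12.5 (np.float64(6.56569980253953), np.float64(0.7061461799936646)) [235.89354224 -41.70863053]
(np.float32(5.59208), np.float32(22.508146), np.float32(35.385418))
(np.float32(5.5276227), np.float32(21.359653), np.float32(35.33795))
```

>>> {"name": "carry_out", "arguments": {
  "series": ".0014 .0387 0 .5;.0014 .0386 0 .4;0 0 0 0;0 0 0 0;0 0 0 0"
}}

```text
time: 10.75
tool_pos: [0.5062, 0.0771, 0.1188]
tcp_rot: [2.289, 2.151, -0.001]
wrist_force: [0.3, -0.2, -3.4]
width: 0.382
grip_force: 50.8
```

```bash
python3 - <<'E'
from h import *
s=bot.read_state();print(s["time"],s["tool_pos"],s["wrist_force"])
im,d,K,T=cam("wrist"); W=cloud(d,K,T);P=W.reshape(-1,3)
m=(abs(P[:,2]-(s["tool_pos"][2]-.017))<.006)&(np.hypot(*(P[:,:2]-s["tool_pos"][:2]).T)<.06);t=P[m];print("gear",cv2.minEnclosingCircle(t[:,:2].astype(np.float32)),t[:,2].mean(),t.min(0),t.max(0))
E
```

```text
10.75 [0.50619032 0.07714365 0.11883932] [ 0.30367831 -0.18206857 -3.42165613]
gear ((0.5066394805908203, 0.07868627458810806), 0.04271796718239784) 0.10184829205660009 [0.46415342 0.03635492 0.09584435] [0.54873137 0.12114824 0.10783396]
```

>>> {"name": "carry_out", "arguments": {
  "series": "0 .0008 0 0;0 0 -.012 0;0 0 -.012 0;0 0 -.008 0;0 0 -.006 0;0 0 -.006 0;0 0 -.004 0;0 0 0 0;0 0 0 0"
}}

```text
time: 11.92
tool_pos: [0.5065, 0.0792, 0.0713]
tcp_rot: [2.287, 2.153, 0.001]
wrist_force: [0.3, -0.2, -2.7]
width: 0.384
grip_force: 50.8
```

>>> {"name": "carry_out", "arguments": {
  "series": "0 0 -.005 0;0 0 -.005 0;0 0 -.002 0;0 0 0 0"
}}

```text
time: 12.42
tool_pos: [0.506, 0.0792, 0.0586]
tcp_rot: [-2.287, -2.153, 0.001]
wrist_force: [-0.4, 0.1, -3.1]
width: 0.382
grip_force: 50.8
```

>>> {"name": "carry_out", "arguments": {
  "series": "0 0 -.002 0;0 0 -.002 0;0 0 0 0"
}}

```text
time: 12.8
tool_pos: [0.5061, 0.0792, 0.0548]
tcp_rot: [-2.287, -2.153, 0.0]
wrist_force: [-0.4, -0.3, -3.8]
width: 0.382
grip_force: 50.8
```

>>> {"name": "carry_out", "arguments": {
  "series": "0 0 -.002 0;0 0 -.001 0;0 0 0 0"
}}

```text
time: 13.18
tool_pos: [0.5061, 0.0792, 0.0519]
tcp_rot: [-2.287, -2.153, 0.0]
wrist_force: [0.3, 0.2, -2.9]
width: 0.378
grip_force: 50.8
```

>>> {"name": "carry_out", "arguments": {
  "series": "0 0 -.002 0;0 0 -.001 0;0 0 0 0"
}}

```text
time: 13.55
tool_pos: [0.5061, 0.0792, 0.0488]
tcp_rot: [-2.287, -2.153, 0.0]
wrist_force: [0.4, 0.2, -4.1]
width: 0.382
grip_force: 50.8
```

Meshing without contact force; I continue in small steps.

>>> {"name": "carry_out", "arguments": {
  "series": "0 0 -.002 0;0 0 -.001 0;0 0 0 0"
}}

```text
time: 13.92
tool_pos: [0.5061, 0.0792, 0.0458]
tcp_rot: [-2.288, -2.153, 0.0]
wrist_force: [0.2, 0.7, -3.8]
width: 0.381
grip_force: 50.8
```

>>> {"name": "carry_out", "arguments": {
  "series": "0 0 -.001 0;0 0 -.001 0;0 0 0 0"
}}

```text
time: 14.3
tool_pos: [0.5061, 0.0792, 0.0439]
tcp_rot: [-2.288, -2.153, 0.0]
wrist_force: [1.1, -0.2, -4.3]
width: 0.383
grip_force: 50.8
```

>>> {"name": "carry_out", "arguments": {
  "series": "0 0 -.001 0;0 0 0 0;0 0 0 0"
}}

```text
time: 14.68
tool_pos: [0.5063, 0.0792, 0.0431]
tcp_rot: [2.288, 2.153, 0.0]
wrist_force: [-0.3, 0.1, -1.9]
width: 0.377
grip_force: 50.8
```

>>> {"name": "carry_out", "arguments": {
  "series": "0 0 -.0005 0;0 0 0 0;0 0 0 0"
}}

```text
time: 15.05
tool_pos: [0.5063, 0.0793, 0.043]
tcp_rot: [2.288, 2.153, 0.0]
wrist_force: [-3.1, 1.1, 5.0]
width: 0.38
grip_force: 51.5
```

>>> {"name": "carry_out", "arguments": {
  "series": "0 0 0 0;0 0 0 0;0 0 0 0",
  "jaw": 0.3
}}

```text
time: 15.42
tool_pos: [0.5064, 0.0791, 0.0424]
tcp_rot: [2.288, 2.153, 0.0]
wrist_force: [-0.2, -0.3, -0.2]
width: 0.647
grip_force: 0.0
```

>>> {"name": "carry_out", "arguments": {
  "series": "0 0 .02 0;0 0 .05 0;0 0 .06 0;0 0 .06 0;0 .02 .03 0;0 0 0 0;0 0 0 0"
}}

```text
time: 16.3
tool_pos: [0.5055, 0.0989, 0.2613]
tcp_rot: [-2.287, -2.153, 0.003]
wrist_force: [-0.8, -0.6, -1.0]
width: 0.653
grip_force: 0.0
```

```bash
sed -i 's/abs(P\[:,2\]-.07)/abs(P[:,2]-.07)/' st.py; python3 st.py w4 | tail -2; python3 - <<'E'
from h import *
z=np.load("w.npz");P=z["W"].reshape(-1,3);s=bot.read_state();print(s["tool_pos"],s["q"].round(2),R.from_rotvec(s["tcp_rot"]).as_matrix()[:2,:2].round(3))
k=np.hypot(P[:,0]-.5064,P[:,1]-.0798)
t=P[(k<.022)&(P[:,2]>.054)&(P[:,2]<.065)];print("hub",cv2.minEnclosingCircle(t[:,:2].astype(np.float32)),np.median(t[:,2]))
t=P[(k<.032)&(k>.022)&(P[:,2]<.05)];print("disc",np.median(t[:,2]))
E
```

```text
gear 0.74 [288. 195.  73.  65.] [0.51  0.093 0.059]
red ((0.5851563215255737, 0.06067752093076706), (0.024825511500239372, 0.09667842835187912), 1.7302387952804565) 0.07070995055580982
[0.50562685 0.09881007 0.26109532] [ 0.14 -0.05  1.92 -0.    1.27  0.21] [[ 0.061  0.998]
 [ 0.998 -0.061]]
hub ((0.5074134469032288, 0.08099716901779175), 0.01709175668656826) 0.05794296726878345
disc 0.02611444925487688st.py:14: RuntimeWarning: Mean of empty slice.
  P=W.reshape(-1,3);m=(P[:,2]>.1)&(P[:,2]<.13); print("pin",P[m].mean(0),P[m].min(0),P[m].max(0))
  ret = um.true_divide(
Traceback (most recent call last):
  File "st.py", line 14, in <module>
    P=W.reshape(-1,3);m=(P[:,2]>.1)&(P[:,2]<.13); print("pin",P[m].mean(0),P[m].min(0),P[m].max(0))
                                                                           ~~~~~~~~^^^
ValueError: zero-size array to reduction operation minimum which has no identity
```

View pics/w4.png

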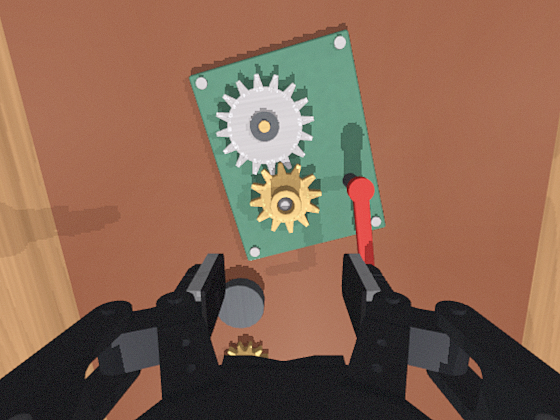

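The gear sits home at (286,200), meshed with the fixed gear: hub top 57.9 mm, disc top 26.1 mm. The keeper's hinge is at (361,188). The pin is hidden, so I take its position from picture w3.

```bash
python3 - <<'E'
from h import *
z=np.load("w3.npz"); P=z["W"].reshape(-1,3); print(onz(484,287,.118,z["K"],z["T"]))
t=P[(P[:,2]>.113)&(P[:,2]<.123)&(np.hypot(P[:,0]-.59,P[:,1]+.008)<.03)];print(t.mean(0),len(t))
print(onz(428,52,.07,z["K"],z["T"]))
E
```

```text
[ 0.59313852 -0.00887664  0.118     ]
[ 0.59226144 -0.00735444  0.1174337 ] 830
[0.58403966 0.09768709 0.07      ]
```

>>> {"name": "carry_out", "arguments": {
  "series": ".029 -.0356 0 2.5;.029 -.0356 0 2.5;.029 -.0356 0 2.5;0 0 0 0;0 0 -.045 0;0 0 -.045 0;0 0 -.045 0;0 0 -.026 0;0 0 0 0",
  "jaw": 0.1
}}

```text
time: 17.73
tool_pos: [0.59, -0.0068, 0.0983]
tcp_rot: [-2.138, -2.294, 0.007]
wrist_force: [0.2, -0.9, 0.3]
width: 0.55
grip_force: 0.0
```

>>> {"name": "carry_out", "arguments": {
  "series": "0 0 0 0;0 0 0 0;0 0 0 0",
  "jaw": -0.4
}}

```text
time: 18.1
tool_pos: [0.5943, -0.0076, 0.1031]
tcp_rot: [2.14, 2.297, 0.003]
wrist_force: [0.8, 0.1, 0.3]
width: 0.297
grip_force: 0.0
```

>>> {"name": "carry_out", "arguments": {
  "series": "-.014 -.0002 0 -7;-.0129 .0015 0 -7;-.0125 .003 0 -7;-.012 .0045 0 -7;-.0115 .006 0 -7;-.0106 .0073 0 -7;-.0096 .0085 0 -7;-.0086 .0097 0 -7;-.0072 .0106 0 -7;-.0059 .0114 0 -7;-.0045 .0122 0 -7;0 0 0 0"
}}

```text
time: 19.6
tool_pos: [0.4841, 0.0674, 0.1022]
tcp_rot: [3.106, 0.469, 0.002]
wrist_force: [-0.2, 0.0, -1.2]
width: 0.301
grip_force: 0.0
```

>>> {"name": "carry_out", "arguments": {
  "series": "-.0015 .0062 0 -3.5;-.0014 .0063 0 -3.5;0 0 0 0;0 0 0 0"
}}

```text
time: 20.1
tool_pos: [0.4812, 0.079, 0.1016]
tcp_rot: [3.129, 0.278, 0.0]
wrist_force: [0.5, -0.4, 0.0]
width: 0.299
grip_force: 0.0
```

>>> {"name": "carry_out", "arguments": {
  "series": "0 .002 0 0;0 .002 0 0;0 0 0 0"
}}

```text
time: 20.48
tool_pos: [0.4811, 0.0804, 0.1015]
tcp_rot: [3.124, 0.278, -0.001]
wrist_force: [0.4, -11.7, 1.7]
width: 0.299
grip_force: 6.0
```

>>> {"name": "carry_out", "arguments": {
  "series": "0 .002 0 0;0 0 0 0"
}}

```text
time: 20.72
tool_pos: [0.481, 0.0807, 0.1014]
tcp_rot: [3.12, 0.279, -0.002]
wrist_force: [-0.1, -18.7, 2.3]
width: 0.301
grip_force: 9.4
```

At the stop. I back off, open, rise clear and check.

>>> {"name": "carry_out", "arguments": {
  "series": "0 -.004 0 0;0 -.004 0 0;0 0 0 0;0 0 .03 0;0 0 .06 0;0 0 .06 0;0 0 .04 0;.03 .03 0 0;.03 0 0 0;0 0 0 0;0 0 0 0"
}}

```text
time: 22.1
tool_pos: [0.5402, 0.1075, 0.2909]
tcp_rot: [-3.129, -0.275, 0.003]
wrist_force: [0.6, 0.4, 0.4]
width: 0.3
grip_force: 0.0
```

```bash
python3 - <<'E'
from h import *
im,d,K,T=cam("wrist"); cv2.imwrite("pics/w5.png",im); W=cloud(d,K,T);P=W.reshape(-1,3);s=bot.read_state();print(s["time"],s["tool_pos"],s["wrist_force"])
t=P[(P[:,2]>.112)&(P[:,2]<.124)&(np.hypot(P[:,0]-.4826,P[:,1]-.0758)<.03)];p=t.mean(0);print(p,len(t))
print("theta",np.arctan2(.0967-p[1],.5854-p[0])-.2035)
k=np.hypot(P[:,0]-.507,P[:,1]-.0805);t=P[(k<.036)&(k>.02)&(P[:,2]<.05)&(P[:,2]>.02)];print("disc",np.median(t[:,2]),len(t))
E
```

```text
22.15 [0.54008929 0.1074417  0.29103784] [-0.22168512 -0.10226435 -0.32664469]
[0.4826268  0.07555222 0.11740247] 139
theta -0.000561272345330377
disc 0.026129170903486904 970
```

View pics/w5.png

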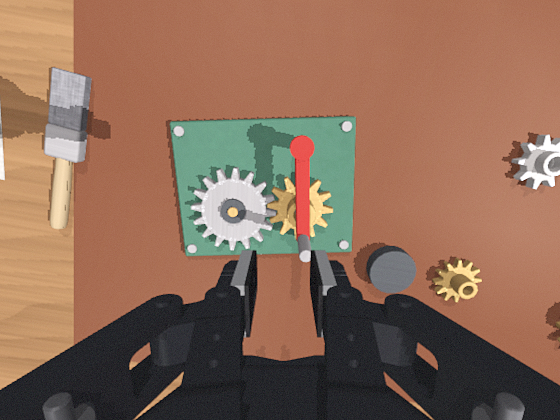

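The gear is meshed at (302,208) with the keeper over its hub at its stop (angle about 0), and the bystanders are in place.

```bash
python3 -c "
from h import *
print(bot.finish_job())"
```

```text
the job is handed in; nothing more can be done
None
```

The job is handed in: the brass gear is meshed and fully home on the plate, the keeper is back at its stop over the hub, nothing is held, and the white gear, weight and brush were never touched; the verdict was not shown to me.

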